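Run in a greased fan impeller by hand crank and stop it at the pointer

TASK

The dust-extractor fan has just been greased: using only the crank handle, turn its impeller counter-clockwise (seen from above) up to 20 turns a minute, keep it within 2.5 turns a minute of that for 5 seconds without a break, and never let it exceed 30. Then bring it to rest with its balance weight under the pointer of the stand, within 15 mm, and let go of the handle. The crank pulls only through a slipping grease coupling and the shaft leans, so the weight makes the impeller surge: watch the impeller itself, keep off it, and leave the other things on the bench alone.

Things in the scene. Friction and masses are not known exactly. Their poses are not given: they have to be found in the camera images.
- stand: Fixed grey run-in stand on the bench: foot 320 x 240 mm, 20 mm thick, and a pillar whose shaft leans 6 degrees from the vertical towards the stand's -x, so the impeller's high side is at +x. Origin on the bench below the impeller's centre; z up. An aluminium post 180 mm high on its +x side (172 mm from the origin) carries the pointer. Place and yaw vary
- pointer (a point): Tip region of the pointer: a 12 mm wide aluminium finger on top of the post, reaching inwards over the high side of the impeller's rim. The point is 114 mm from the stand's origin along the stand's +x, 176 mm above the bench; the balance weight must end up below it (same x and y)
- hub (a point): Centre of the steel fan impeller: disc 280 mm diameter, 6 mm thick, square to the leaning shaft, eight radial blades (highest points 165 mm above the bench). The point is on the shaft at the disc's underside, 100 mm up; its +x points to the weight, z along the shaft. Mass 3.6 kg, centre of mass 9.7 mm off the shaft towards the weight, inertia 0.0275 kg m2 (all vary -30 to +40 %). Do not touch
- weight (a point): The one balance weight, a dark steel block 34 x 40 mm and 42 mm high standing on the disc between two blades; it starts near the low side. The point is the middle of its top, 120 mm from the shaft; 160 mm above the bench when under the pointer
- impeller (a joint): Impeller angle relative to the stand, rad, growing counter-clockwise seen from above, counts on past full turns; 0 or whole turns: weight under the pointer. 20 turns/min = 2.09 rad/s. Friction: dry 0.025 N m, viscous 0.005 N m s/rad (nominal). Gravity torque +0.036 N m x sin(angle) (nominal), away from the pointer; dry friction holds the weight at rest near the pointer
- crank (a joint): Crank angle relative to the impeller (not the stand), rad, counter-clockwise positive, no limit; impeller + crank angle = 0: handle towards the pointer. Joined only by a grease drag coupling (dark drum, 84 mm diameter): torque on the impeller = 0.04 N m s/rad (nominal) x this joint's speed (plus 0.003 N m dry), no spring. Crank faster than the impeller drives it, slower brakes it
- handle (a point): Middle of the crank's black handle: round grip, 28 mm diameter, 62 mm long, parallel to the shaft, spinning freely on its pin, so it can be held firmly while the crank goes round the full circle either way. The point runs on a circle of 70 mm radius square to the shaft, 214 to 229 mm above the bench; the 26 mm wide crank arm is 35 mm below it. The crank is balanced
- circle_centre (a point): Fixed point on the shaft line: centre of the circle on which the handle point runs, 221 mm above the bench, 13 mm from the stand's origin towards its -x
- grease_can: Bystander: can of bearing grease, 76 mm diameter, 100 mm high, standing beside the stand; origin at the centre of its underside
- wrench: Bystander: steel wrench about 160 mm long, 8 mm thick, lying beside the stand; origin at its underside
- pod: Bystander: black suction pod of the router table, 110 x 80 x 44 mm; origin at the centre of its underside

How it is judged:
By the outcome, as a careful person would: the job done as asked, in the order asked, and still so for the second after the job is handed in, with the robot touching nothing.
It also fails if it takes over 58 s, if anything falls off the work surface, if the arm or the gripper's body presses on something with over 40 N, if the wrist force passes 120 N, or if a joint passes its speed limit or range.

ROBOT

A 6-joint arm with a two-finger parallel gripper is mounted at the origin on the work surface. World frame = base frame: x ahead of the robot, y to its left, z up, the work surface at z = 0. Lengths are in m, angles in rad, forces in N, time in s.
With the tool pointing down it reaches from about 0.225 to 0.875 m from the base axis. Payload 3.4 kg.
Tool frame: the origin (TCP) lies at the very end of the fingers, on their centre line; the grasp point (between the pads) lies 19 mm behind it (manip.tcp_to_grasp is the distance from the TCP to the grasp point, in m); z points along the fingers, y is the line along which they close (so a half turn about z gives the same grasp; the last joint's range is limited). The gripper opens to 85 mm and grips with 20 to 120 N. Pads are 22 mm wide; open, the fingers measure 114 mm over their backs; the gripper's body (76 mm by 85 mm) begins 54 mm behind the grasp point. The pads swing forward as they close: fully open they stand 13 mm farther back than shut.
Start: joints at [1.075, 0.276, 1.505, -0, 1.361, -0.121], TCP at [0.211, 0.535, 0.231] pointing down, gripper open.
Joint ranges: [-2.89, 2.89], [-0.75, 2.08], [0.22, 2.7], [-1.18, 4.32], [0.11, 2.71], [-2.7, 2.7]. Speed limits (rad/s): [2.57, 2.57, 3.14, 3.14, 3.14, 3.14].

INTERFACE

Orientations are given as a unit quaternion [w, x, y, z].
In Python, from rig import status, get_image, job, manip gives the robot as it stands.
- The arm moves only by the tool apply_moves, never from a script. Its arguments are lists of equal length, an entry for each row: "xyz": the shift along the tool's x, y, z each as a share of 0.3 m, from -1 to 1, a list of three; "rot": the turn, a rotation vector about the tool's x, y, z each as a share of 60 degrees, from -1 to 1, a list of three; "hand": the opening, from -1 (shut) to 1 (fully open). A call has 1 to 8 rows; each row shifts and turns the commanded pose from where the row before left it, along the tool's axes as they then stand; what a row does not reach is not made up. A row lasts 1/8 s, in which the tool goes at most 62.5 mm and 10.7 degrees, less where a joint would pass 70% of its speed; a pose out of reach is approached as far as the arm can. A call with a number of a shift or a turn outside -1 to 1 is refused whole. A call with a gripper value outside its range is refused whole. The fingers move at their own pace and stop on an object; "force" is the grip in N (left out, the last holds). Time passes only in rows, so rows that do not move let the fingers close. It gives the time, the measured TCP pose, the force, the opening and the grip force at its end, in the units of the state.
- status.get_state(): the state, without advancing time (a new reading comes with each control period).
- get_image(name): name is "side" or "top" or "wrist"; returns a dict with "pixels" (420x560x3 uint8, red, green, blue), "fovy" (degrees; the focal length in pixels is half the picture's height over the tangent of half this angle, whatever the lens; pixels are square), "cx", "cy" (the principal point, pixels), "origin" and "orientation" of the camera in the world; the wrist camera has in their place "tool_from_camera" (4x4, takes a point from camera to tool coordinates, whose origin is the TCP and whose axes are the flange's). Camera axes: x right, y down, z forward; pixel columns grow to the right and rows downward; lengths in m; the calibration is good to about 2 mm. A picture is of the moment at which its call begins: read the wrist's pose just before it. There is no depth.
- job.sign_off(): hands the job in; it is judged then, once.
The state is a dict: "clock": time; "qpos": joint angles; "qd": joint speeds; "effort": joint torques, N m; "position": TCP position; "ee_rot": TCP orientation; "contact_force": force on the tool from outside, world axes, zero at the start; "moment": the same for the moment, N m; "width": finger opening in m; "gripper_force": force on a finger pad.
Only numpy, scipy, OpenCV 4.12 (cv2) and the standard library are available. Lean on these libraries where they do the work, as an engineer would, in place of code of your own. Each camera call takes 0.05 s, during which the arm holds its last target. There are 200 camera calls.

## Working session

There is one attempt and no reset: what is moved stays moved. The work goes in short steps, Python scripts to look and compute and a tool call to move; the robot and the scene stay as the last step left them, time stands still between calls to the robot, and variables do not carry over. Pictures are saved under pics/ and viewed, at most 10 in all, crops included, and the job is handed in when it is done.

Besides the shell and the picture viewer there is one more tool, called after "Request:" in YAML: its name, and indented under it one key for each argument. apply_moves: Moves the arm, as the interface text tells. Its arguments: {"type":"object","properties":{"xyz":{"type":"array","items":{"type":"array","items":{"type":"number","minimum":-1,"maximum":1}}},"rot":{"type":"array","items":{"type":"array","items":{"type":"number","minimum":-1,"maximum":1}}},"hand":{"type":"array","items":{"type":"number"}},"force":{"type":"number"}},"required":["xyz","rot","hand"]}

```bash
ls; mkdir -p pics; python3 - <<'E'
from rig import status,get_image,job,manip
import cv2,numpy as np
print(status.get_state()); print(manip.tcp_to_grasp)
for n in("top","side"):
    d=get_image(n); cv2.imwrite(f"pics/{n}0.png",d["pixels"][:,:,::-1]); print(n,{k:v for k,v in d.items() if k!="pixels"})
E
```

```text
pics
{'clock': 0.0, 'qpos': array([ 1.07501257e+00,  2.76606984e-01,  1.50611996e+00,  1.28338908e-05,
        1.36074539e+00, -1.21034580e-01]), 'qd': array([-7.27418588e-05,  2.44139124e-03, -2.25309615e-03, -8.16889675e-04,
       -5.56676493e-04, -9.71577150e-04]), 'effort': array([ 7.04158228e-04, -4.16771042e+01, -2.45807219e+01, -1.38625492e-04,
        1.10620927e-02, -6.43234330e-06]), 'position': array([0.21023449, 0.5346115 , 0.23043815]), 'ee_rot': array([-2.91261145e-04,  1.86281322e-01,  9.82495998e-01, -8.93592988e-04]), 'contact_force': array([-0.06635327,  0.45265251,  0.21114795]), 'moment': array([ 1.43220866e-05, -5.20204511e-02,  9.20413203e-03]), 'gripper_force': 0.0, 'width': 0.08548459910534484}
0.0187
top {'fovy': 43.144636423304156, 'cx': 279.06693377570025, 'cy': 210.97666038917455, 'origin': array([0.35021563, 0.04193887, 1.30758945]), 'orientation': array([ 0.07552597, -0.70146507,  0.70654252, -0.05513843])}
side {'fovy': 46.8860767167763, 'cx': 276.2066619872625, 'cy': 206.6103082537974, 'origin': array([ 0.52628512, -0.6246649 ,  0.88253328]), 'orientation': array([-0.36229667,  0.9314071 , -0.03469436,  0.00427188])}
```

View pics/top0.png

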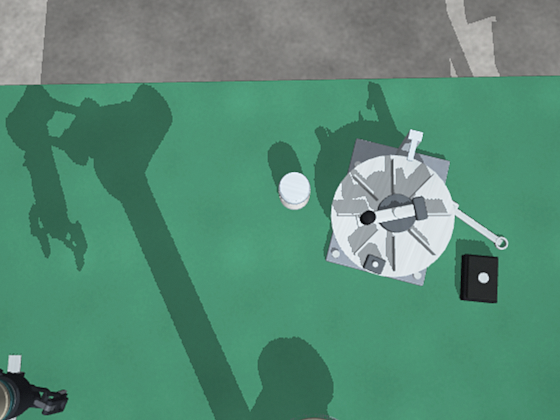

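View pics/side0.png

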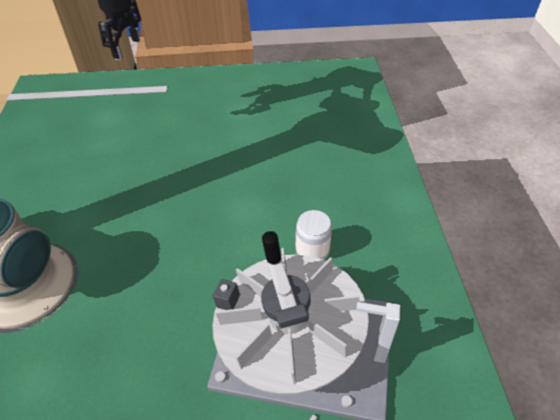

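Top view: pointer finger at about (410,155) on the post at (415,137), handle at (367,217), drum at (400,212), weight at (374,263), can at (294,190), wrench from (455,208) to (502,242), pod at (480,278). The side view has the handle at (271,247), weight at (226,293) and pointer at (360,307). I'll zoom in on both for pixel accuracy.

```bash
cat > h.py <<'E'
import numpy as np,cv2
from scipy.spatial.transform import Rotation as R
def rot(q): return R.from_quat([q[1],q[2],q[3],q[0]]).as_matrix()
def foc(d): return d["pixels"].shape[0]/2/np.tan(np.radians(d["fovy"])/2)
def rays(d,uv):
    uv=np.atleast_2d(uv).astype(float); f=foc(d)
    v=np.c_[(uv[:,0]-d["cx"])/f,(uv[:,1]-d["cy"])/f,np.ones(len(uv))]
    return v@rot(d["orientation"]).T
def onplane(d,uv,p0,n):
    v=rays(d,uv); o=d["origin"]; t=((p0-o)@n)/(v@n); return o+v*t[:,None]
def proj(d,P):
    c=(np.atleast_2d(P)-d["origin"])@rot(d["orientation"]); f=foc(d)
    return np.c_[d["cx"]+f*c[:,0]/c[:,2],d["cy"]+f*c[:,1]/c[:,2]]
Z=np.array([0,0,1.])
E
python3 - <<'E'
import cv2,numpy as np,pickle
from rig import get_image
t=get_image("top"); s=get_image("side"); pickle.dump((t,s),open("im0.pkl","wb"))
a=cv2.resize(t["pixels"][125:290,320:460,::-1],None,fx=2.85,fy=2.85,interpolation=cv2.INTER_CUBIC)
b=cv2.resize(s["pixels"][225:420,205:405,::-1],None,fx=2,fy=2,interpolation=cv2.INTER_CUBIC)
b=np.vstack([b,np.zeros((a.shape[0]-b.shape[0],b.shape[1],3),np.uint8)])
m=np.hstack([a,b]);print(m.shape,a.shape);cv2.imwrite("pics/zoom.png",m[:, :800])
E
```

```text
(470, 799, 3) (470, 399, 3)
```

View pics/zoom.png

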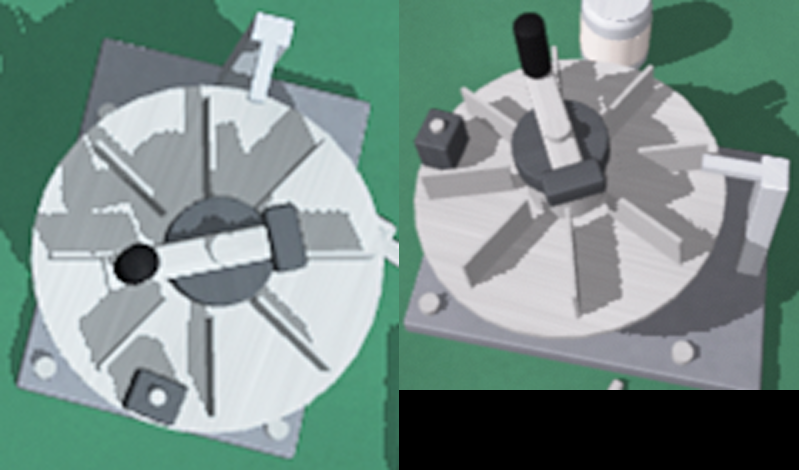

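The zoom shows, in top pixels: foot corners (357,139), (450,161), (423,286) and (326,259), pointer tip (410,160), weight's top dot (375.4,264.3) and handle top (368,216). In side pixels: weight dot (224,287.5), pointer tip (357.5,306.5) and handle top (270.5,235).

```bash
cat > geo.py <<'E'
from h import *
import pickle
def tri(t,a,s,b):
    v1=rays(t,a)[0];v2=rays(s,b)[0]
    k=np.linalg.lstsq(np.c_[v1,-v2],s["origin"]-t["origin"],rcond=None)[0]
    p=t["origin"]+k[0]*v1;q=s["origin"]+k[1]*v2
    return (p+q)/2,np.linalg.norm(p-q)
if __name__=="__main__":
    t,s=pickle.load(open("im0.pkl","rb"))
    c=onplane(t,[(356.8,139),(449.8,161.1),(423.5,285.7),(326.3,259)],.02*Z,Z)[:,:2];print(c,c.mean(0))
    for i,j in((3,0),(2,1)): e=c[j]-c[i];print("yaw x",np.degrees(np.arctan2(e[1],e[0])),np.linalg.norm(e))
    for i,j in((1,0),(2,3)): e=c[j]-c[i];print("yaw y",np.degrees(np.arctan2(-e[0],e[1])),np.linalg.norm(e))
    print("weight",tri(t,(375.4,264.3),s,(224,287.5)))
    print("ptr",tri(t,(410,160),s,(357.5,306.5)))
    print("handletop",tri(t,(368,216),s,(270.5,235)))
    # disc outline: bright low-saturation
    px=t["pixels"];hsv=cv2.cvtColor(px,cv2.COLOR_RGB2HSV)
    uv=[]
    ex=[(125,91),(60,160),(33,260),(55,330),(110,405),(200,432),(300,390),(365,320),(380,240),(330,140),(180,86)]
    uv=np.array(ex)/2.85+[320,125]
    yaw=np.radians(-13);print
    for yaw in np.radians([-15,-13]):
        n=np.array([-np.sin(np.radians(6))*np.cos(yaw),-np.sin(np.radians(6))*np.sin(yaw),np.cos(np.radians(6))])
        # disc top surface ~ .1+.006 on shaft
        P=None;ctr=np.array([.35,-.22,.106])
        P=onplane(t,uv,ctr,n)
        for _ in range(3):
            A=np.c_[2*P[:,:2],np.ones(len(P))]
            e1=np.cross([0,1,0],n);e1/=np.linalg.norm(e1);e2=np.cross(n,e1)
            q=np.c_[(P-ctr)@e1,(P-ctr)@e2]
            x=np.linalg.lstsq(np.c_[2*q,np.ones(len(q))],(q**2).sum(1),rcond=None)[0]
            cc=ctr+x[0]*e1+x[1]*e2; ctr=np.array([cc[0],cc[1],.106]);P=onplane(t,uv,ctr,n)
        print("disc",ctr,np.sqrt(x[2]+x[0]**2+x[1]**2))
E
python3 geo.py
```

```text
[[ 0.77404015 -0.1181198 ]
 [ 0.71341448 -0.34667958]
 [ 0.40669648 -0.26512546]
 [ 0.47208296 -0.03512689]] [ 0.59155852 -0.19126293]
yaw x -15.368255714842038 0.3131548620665518
yaw x -14.890015608659303 0.3173751816688542
yaw y -14.855652887945125 0.23646362551016678
yaw y -15.869962398963908 0.23911238588316824
weight (array([ 0.45024395, -0.13460834,  0.13827008]), np.float64(0.0035450674686794033))
ptr (array([ 0.6753961 , -0.21353529,  0.17488671]), np.float64(0.00397640615707161))
handletop (array([ 0.53891332, -0.10719965,  0.2461291 ]), np.float64(0.0038806298454162704))
disc [ 0.56662636 -0.18003431  0.106     ] 0.13829613960259943
disc [ 0.56661035 -0.18009228  0.106     ] 0.13832997322998145
```

Request:
apply_moves:
  xyz:
    - [0,0,-0.04]
    - [0,0,-0.04]
    - [0,0,-0.04]
    - [0,0,-0.04]
    - [0,0,-0.04]
    - [0,0,-0.04]
    - [0,0,-0.04]
    - [0,0,-0.04]
  rot:
    - [0,0,0.175]
    - [0,0,0.175]
    - [0,0,0.175]
    - [0,0,0.175]
    - [0,0,0.175]
    - [0,0,0.175]
    - [0,0,0.175]
    - [0,0,0.175]
  hand: [1,1,1,1,1,1,1,1]

```text
clock: 1.2
position: [0.2104, 0.535, 0.3274]
ee_rot: [0.0, 0.798, 0.603, -0.0]
contact_force: [0.2, 0.5, -0.8]
width: 0.0854
gripper_force: 0.0
```

```bash
cat > plan.py <<'E'
from geo import *
t,s=pickle.load(open("im0.pkl","rb"))
yaw=np.radians(-15.3);xs=np.array([np.cos(yaw),np.sin(yaw),0]);a=np.radians(6)
n=-np.sin(a)*xs+np.cos(a)*Z; xd=np.cos(a)*xs+np.sin(a)*Z; yd=np.cross(n,xd)
def fit(d,uv):
    ctr=np.array([.567,-.18,.106])
    for _ in range(4):
        P=onplane(d,uv,ctr,n);q=np.c_[(P-ctr)@xd,(P-ctr)@yd]
        x=np.linalg.lstsq(np.c_[2*q,np.ones(len(q))],(q**2).sum(1),rcond=None)[0]
        cc=ctr+x[0]*xd+x[1]*yd;ctr=cc+n*(.106-cc[2])/n[2]
    return ctr,np.sqrt(x[2]+x[0]**2+x[1]**2)
side=np.array([(415,200),(430,255),(470,305),(560,337),(650,318),(705,265),(725,195),(700,120),(650,80)])
if __name__=="__main__":
    print(fit(s,(side-[399,0])/2+[205,225]))
    # pointer tip ray in each view at z=.176, weight at .138, handle at .246
    for nm,u,v,z in(("ptr",(410,160),(357.5,306.5),.176),("w",(375.4,264.3),(224,287.5),.138),("h",(368,216),(270.5,235),.246)):
        print(nm,onplane(t,u,z*Z,Z),onplane(s,v,z*Z,Z))
    c=onplane(s,[(205+6/2,225+325/2),(205+360/2,225+390/2)],.02*Z,Z);print(c)
    from rig import status
    st=status.get_state();print(st["position"],st["qpos"],rot(st["ee_rot"]))
E
python3 plan.py
```

```text
(array([ 0.56773703, -0.18675486,  0.106     ]), np.float64(0.13771464029285757))
ptr [[ 0.67301893 -0.21333963  0.176     ]] [[ 0.6771815 -0.2137174  0.176    ]]
w [[ 0.4485329  -0.13502808  0.138     ]] [[ 0.45193495 -0.1339819   0.138     ]]
h [[ 0.53699069 -0.10748071  0.246     ]] [[ 0.54081714 -0.10655431  0.246     ]]
[[ 0.41236953 -0.26682686  0.02      ]
 [ 0.71732414 -0.34611001  0.02      ]]
[0.21041653 0.53495349 0.32743762] [1.07499907e+00 2.39231229e-01 1.32261524e+00 4.07165093e-05
 1.58027594e+00 1.35114233e+00] [[ 2.72646625e-01  9.62114201e-01 -2.87833305e-04]
 [ 9.62114109e-01 -2.72646733e-01 -4.46596111e-04]
 [-5.08153270e-04 -1.55165561e-04 -9.99999859e-01]]
```

```bash
cat >> plan.py <<'E'
C=np.array([.555,-.180,.221])
def hp(phi,r=.070,h=0): return C+r*(np.cos(phi)*xd+np.sin(phi)*yd)+h*n
T=np.c_[yd,xd,-n]
E
cat > tgt.py <<'E'
from plan import *
import sys
from rig import status
phi=np.radians(float(sys.argv[1]));h=float(sys.argv[2])
st=status.get_state();Rc=rot(st["ee_rot"])
print("rot units",(R.from_matrix(Rc.T@T).as_rotvec())/np.radians(60))
d=T.T@(hp(phi,h=h)-st["position"]);print("units in target frame",d/.3,"rows",np.linalg.norm(d)/.0625, "ang",np.degrees(np.arctan2(*(T.T@(st['position']-C))[:2])))
E
python3 tgt.py 115.5 0.06
```

```text
rot units [-0.10014969  0.00093951 -0.00866372]
units in target frame [-1.78502143  1.58970572  0.33438915] rows 11.585097964180925 ang 130.26232920904778
```

Request:
apply_moves:
  xyz:
    - [0,0,0]
    - [-0.14,0.125,0.01]
    - [-0.14,0.125,0.02]
    - [-0.14,0.125,0.02]
    - [-0.14,0.125,0.02]
    - [-0.14,0.125,0.02]
    - [-0.14,0.125,0.02]
    - [-0.14,0.125,0.02]
  rot:
    - [-0.1,0.001,-0.009]
    - [0,0,0]
    - [0,0,0]
    - [0,0,0]
    - [0,0,0]
    - [0,0,0]
    - [0,0,0]
    - [0,0,0]
  hand: [1,1,1,1,1,1,1,1]

```text
clock: 2.2
position: [0.3913, 0.1811, 0.3158]
ee_rot: [0.041, 0.792, 0.609, 0.032]
contact_force: [0.3, 0.4, 0.6]
width: 0.0856
gripper_force: 0.0
```

Request:
apply_moves:
  xyz:
    - [-0.14,0.125,0.03]
    - [-0.14,0.125,0.03]
    - [-0.14,0.125,0.03]
    - [-0.14,0.125,0.04]
    - [-0.14,0.125,0.04]
    - [-0.1,0.09,0.034]
    - [0,0,0]
    - [0,0,0]
  rot:
    - [0,0,0]
    - [0,0,0]
    - [0,0,0]
    - [0,0,0]
    - [0,0,0]
    - [0,0,0]
    - [0,0,0]
    - [0,0,0]
  hand: [1,1,1,1,1,1,1,1]

```text
clock: 3.2
position: [0.5409, -0.1054, 0.2769]
ee_rot: [0.041, 0.792, 0.608, 0.032]
contact_force: [0.2, 0.2, -0.9]
width: 0.0853
gripper_force: 0.0
```

```bash
python3 tgt.py 115.5 0.06; python3 - <<'E'
from rig import get_image,status
import cv2,numpy as np,pickle
st=status.get_state(); ims={n:get_image(n) for n in("wrist","side","top")}
pickle.dump((st,ims),open("im1.pkl","wb")); print(st["clock"],st["qpos"])
w=ims["wrist"]["pixels"];s=ims["side"]["pixels"];t=ims["top"]["pixels"]
m=np.hstack([w[::1],s[100:,100:420][:, :]] if 0 else [cv2.resize(w,(400,300)),cv2.resize(s,(400,300))])
b=np.hstack([cv2.resize(t,(400,300)),cv2.resize(s[200:,150:430],(400,300))])
cv2.imwrite("pics/m1.png",np.vstack([m,b])[:,:,::-1])
print({k:v for k,v in ims["wrist"].items() if k!="pixels"})
E
```

```text
rot units [-0.00133854 -0.00185508  0.00562371]
units in target frame [-0.01698189 -0.00954004 -0.00317279] rows 0.09472717191511303 ang 111.77503578442503
3.2 [-0.32384412  0.16012083  1.55176396  0.00802895  1.32667806 -0.06433838]
{'fovy': 64.28023564654924, 'cx': 284.27549004273425, 'cy': 208.9171906035386, 'tool_from_camera': array([[ 4.55139472e-04, -9.55293859e-01, -2.95657632e-01,
         7.54059417e-02],
       [ 9.99999663e-01,  6.36954484e-04, -5.18638359e-04,
        -5.77361732e-04],
       [ 6.83772494e-04, -2.95657296e-01,  9.55293827e-01,
        -1.42143953e-01],
       [ 0.00000000e+00,  0.00000000e+00,  0.00000000e+00,
         1.00000000e+00]])}
```

View pics/m1.png

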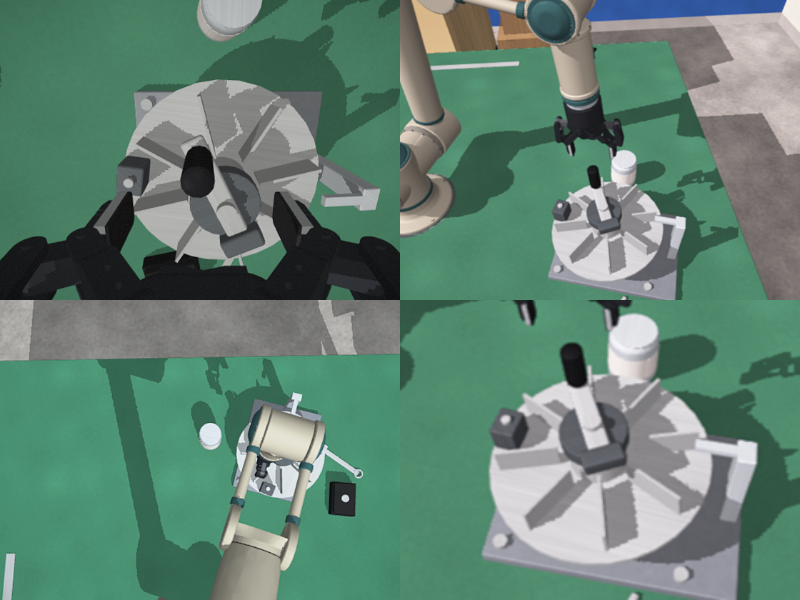

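The montage shows the handle between the open fingers in the wrist view at about (280,259), 7 mm off in tool x and 3 mm in y, which agrees with the plan. The weight is still near the low side (wrist montage (130,178)), and both the wrist and side cameras see the disc well. Now I'll descend and grip.

Request:
apply_moves:
  xyz:
    - [-0.02,-0.01,0.04]
    - [0,0,0.08]
    - [0,0,0.08]
    - [0,0,0.046]
    - [0,0,0]
    - [0,0,0]
    - [0,0,0]
    - [0,0,0]
  rot:
    - [0,0,0]
    - [0,0,0]
    - [0,0,0]
    - [0,0,0]
    - [0,0,0]
    - [0,0,0]
    - [0,0,0]
    - [0,0,0]
  hand: [1,1,1,1,-1,-1,-1,-1]
  force: 25

```text
clock: 4.35
position: [0.5449, -0.1128, 0.2045]
ee_rot: [0.042, 0.792, 0.608, 0.033]
contact_force: [0.4, 1.1, 3.3]
width: 0.0272
gripper_force: 26.9
```

```bash
python3 tgt.py 115.5 -0.015; python3 -c "
from rig import status;s=status.get_state();print(s['clock'],s['contact_force'],s['moment'],s['width'],s['gripper_force'],s['qd'])"
```

```text
rot units [ 0.00178067 -0.00133714  0.00598531]
units in target frame [ 0.00341552 -0.00367814  0.00500149] rows 0.03401214675684782 ang 115.03661201876284
4.35 [0.40515411 1.05024849 3.29415622] [ 0.05320276  0.10721773 -0.01238244] 0.027244015198117512 26.94184608757496 [ 7.39888755e-05 -8.87077764e-04 -1.55091703e-04  6.80765212e-04
 -1.02086163e-03  4.15380858e-05]
```

```bash
cat > trk.py <<'E'
from plan import *
HUB=np.array([.5675,-.1834,.100])
def cam(d,st):
    if "origin" in d: return d
    d=dict(d);M=d["tool_from_camera"];Rt=rot(st["ee_rot"]);q=R.from_matrix(Rt@M[:3,:3]).as_quat()
    d["origin"]=Rt@M[:3,3]+st["position"];d["orientation"]=np.array([q[3],q[0],q[1],q[2]]);return d
def weight(d,st,h=.035):
    d=cam(d,st);px=d["pixels"].astype(int);mx=px.max(2);mn=px.min(2)
    m=((mx>35)&(mx<115)&(mx-mn<22)).astype(np.uint8)
    m=cv2.morphologyEx(m,cv2.MORPH_OPEN,np.ones((3,3),np.uint8))
    v,u=np.nonzero(m);P=onplane(d,np.c_[u,v],HUB+h*n,n)-HUB
    x,y=P@xd,P@yd;r=np.hypot(x,y);ok=(r>.09)&(r<.15)
    m[:]=0;m[v[ok],u[ok]]=1
    k,lab,stt,cen=cv2.connectedComponentsWithStats(m)
    out=[]
    for i in range(1,k):
        if stt[i,4]<60: continue
        vv,uu=np.nonzero(lab==i);P=onplane(d,np.c_[uu,vv],HUB+h*n,n)-HUB
        c=P.mean(0);out.append((int(stt[i,4]),np.round(np.arctan2(c@yd,c@xd),3),np.round(np.hypot(c@xd,c@yd)*1e3,1),cen[i].round(0).tolist(),int(np.median(mx[lab==i]))))
    return sorted(out,key=lambda o:-o[0])[:6]
E
python3 - <<'E'
from trk import *
st,ims=pickle.load(open("im1.pkl","rb"))
for k in("wrist","side"):
    print(k);[print(o) for o in weight(ims[k],st)]
W=tri(t,(375.4,264.3),s,(224,287.5))[0]-HUB;print("clicked",np.arctan2(W@yd,W@xd),np.hypot(W@yd,W@xd),W@n)
px=ims["wrist"]["pixels"];print(px[250:262:4,170:190:4].tolist());
px=ims["side"]["pixels"];print(px[285:305:4,216:240:4].max(2).tolist())
E
```

```text
wrist
(2272, np.float64(3.005), np.float64(122.2), [185.0, 247.0], 93)
(1442, np.float64(0.865), np.float64(139.4), [423.0, 152.0], 101)
(960, np.float64(0.293), np.float64(116.7), [436.0, 232.0], 97)
(835, np.float64(-1.257), np.float64(96.8), [340.0, 345.0], 98)
(591, np.float64(2.581), np.float64(108.1), [214.0, 206.0], 96)
(579, np.float64(-2.939), np.float64(106.7), [205.0, 284.0], 97)
side
(543, np.float64(3.042), np.float64(116.7), [227.0, 295.0], 87)
(194, np.float64(-0.21), np.float64(144.3), [368.0, 333.0], 102)
clicked 3.0094431756991042 0.12235136765337916 0.051228405877660727
[[[96, 100, 102], [95, 99, 101], [147, 147, 145], [91, 91, 88], [70, 72, 73]], [[99, 104, 107], [185, 185, 182], [180, 182, 178], [180, 181, 178], [78, 79, 76]], [[99, 104, 105], [187, 189, 185], [183, 183, 180], [182, 183, 181], [117, 121, 119]]]
[[135, 114, 211, 71, 103, 69], [104, 136, 207, 79, 92, 46], [104, 105, 104, 106, 55, 47], [103, 112, 109, 94, 48, 48], [85, 85, 86, 75, 51, 60]]
```

```bash
cat > ctl.py <<'E'
from trk import *
import json,os,sys
from scipy.optimize import least_squares
from rig import status,get_image
NOM=np.array([.0275,.036,.025,.005,.04]);SD=np.array([.15,.25,.3,.3,.25])  # I,G,dry,visc,c ; log sd
DT=.005;TAU=.03
F="log.json"
def load(): return json.load(open(F))
def sim(p,th,w,ph,wp,T):
    """T: commanded crank angle sampled every DT; ph actual crank. returns arrays th,w and final state"""
    I,G,D,B,C_=p;o=[]
    for c in T:
        nph=ph+(c-ph)*DT/(TAU+DT);wc=(nph-ph)/DT;ph=nph
        sl=wc-w;tq=C_*sl+.003*np.tanh(sl/.02)+G*np.sin(th)-B*w
        if abs(w)<1e-9 and abs(tq)<=D: w=0.
        else:
            s=np.sign(w) if abs(w)>1e-9 else np.sign(tq)
            nw=w+(tq-D*s)/I*DT
            w=0. if (nw*s<0 and abs(w)>1e-9) else nw
        th+=w*DT;o.append((th,w))
    return np.array(o).reshape(-1,2),(th,w,ph)
def traj(L):
    t,ph=np.array(L["cmd"]).T
    return t,ph
def hist(L,p,th0,tend):
    t,ph=traj(L);ts=np.arange(t[0]+DT,tend+DT/2,DT);T=np.interp(ts,t,ph)
    o,f=sim(p,th0,0.,ph[0],0,T);return ts,o,f
def params(x): return NOM*np.exp(x[:5]*SD)
def fit_model(L):
    ob=np.array(L["obs"]);x0=np.array(L["x"])
    def res(x):
        ts,o,_=hist(L,params(x),x[5],ob[-1,0]+.001)
        ts=np.r_[L["cmd"][0][0],ts];th=np.r_[x[5],o[:,0]]
        return np.r_[x[:5],(np.interp(ob[:,0],ts,th)-ob[:,1])/.025]
    r=least_squares(res,x0,diff_step=1e-3,max_nfev=12,loss="soft_l1");L["x"]=r.x.tolist();return res(r.x)[5:]*.025
def plan(L,ref,rows=8,hold=.05,lo=-2.,hi=6.5):
    """ref(t_array, th_array)->desired w. returns crank increments"""
    t,ph=traj(L);now=t[-1];x=np.array(L["x"]);p=params(x)
    _,_,(th,w,pa)=hist(L,p,x[5],now)
    tv=np.r_[0,np.arange(1,rows+1)*.125,rows*.125+hold]
    ts=np.arange(DT,tv[-1]+DT/2,DT)
    def run(u):
        c=ph[-1]+np.r_[0,np.cumsum(u)*.125,u.sum()*.125];return sim(p,th,w,pa,0,np.interp(ts,tv,c))
    def res(u):
        o,f=run(u);return np.r_[(o[:,1]-ref(now+ts,o[:,0])),.05*np.diff(u),.02*(u-2)]
    u0=np.full(rows,max(w,.5)+.8)
    r=least_squares(res,u0,bounds=(lo,hi),diff_step=1e-3,max_nfev=25)
    return r.x,ts+now,run(r.x)[0],(th,w)
def emit(L,u,hold=0.0):
    """turn crank speeds into tool shifts; log them"""
    Tc=np.array(L["T"]);t,ph=traj(L);q=np.array(L["pos"]);rows=[]
    tt,pp=t[-1],ph[-1]
    for k in u:
        D=abs(k)*.125;pp+=k*.125;tt+=.125
        g=hp(pp,r=.070+L.get("dr",0)+.070*D*D/12,h=L["h"])+np.array(L.get("dc",[0,0,0]))
        d=np.round(Tc.T@(g-q)/.3,3);d[2]=0
        q=q+Tc@d*.3;rows.append([float(d[0]),float(d[1]),0])
        L["cmd"].append([tt,pp])
    L["pos"]=q.tolist();print(json.dumps(rows))
def init():
    st=status.get_state();pos=st["position"];v=pos-C
    ph=float(np.arctan2(v@yd,v@xd))
    L=dict(cmd=[[st["clock"],ph]],obs=[],x=[0]*5+[3.02],T=rot(st["ee_rot"]).tolist(),pos=pos.tolist(),h=float(v@n))
    print("phi",ph,"r",np.hypot(v@yd,v@xd),"h",v@n);return L
def look(L,both=False,force=None):
    st=status.get_state();x=np.array(L["x"])
    if len(L["cmd"])>1 and abs(st["clock"]-L["cmd"][-1][0])>.01: print("CLOCK MISMATCH",st["clock"],L["cmd"][-1]);
    L["cmd"][-1][0]=st["clock"] if len(L["cmd"])==1 else L["cmd"][-1][0]
    v=st["position"]-C;phm=np.arctan2(v@yd,v@xd);pc=L["cmd"][-1][1]
    pred=hist(L,params(x),x[5],st["clock"])[2] if len(L["cmd"])>1 else (x[5],0,pc)
    print("t %.3f crank lag %.3f r %.1f h %.1f pred th %.3f w %.2f"%(st["clock"],(pc-phm+np.pi)%(2*np.pi)-np.pi,np.hypot(v@yd,v@xd)*1e3,v@n*1e3,pred[0],pred[1]),
      "F rad/tan/ax",np.round([st["contact_force"]@e for e in (np.cos(phm)*xd+np.sin(phm)*yd,-np.sin(phm)*xd+np.cos(phm)*yd,n)],1))
    cams=[force or ("wrist" if np.sin(pred[0])>.2 else "side")]
    if both: cams=["wrist","side"]
    for c in cams:
        s=status.get_state();d=get_image(c);e=status.get_state()
        L["n"]=L.get("n",0)+1;cv2.imwrite("pics/raw%03d_%s.png"%(L["n"],c),d["pixels"][:,:,::-1])
        best=None
        for o in weight(d,s):
            a=o[1]+2*np.pi*np.round((pred[0]-o[1])/2/np.pi)
            if 104<o[2]<134 and abs(a-pred[0])<.7 and o[0]>(200 if c=="side" else 700) and best is None: best=(a,o)
        print(c,best if best else weight(d,s)[:3],"pred",round(pred[0],3))
        if best: L["obs"].append([s["clock"],float(best[0])])
        L["cmd"].append([e["clock"],pc])
E
cat > go.py <<'E'
from ctl import *
L=load() if os.path.exists(F) else init()
W=float(sys.argv[1]);rate=float(sys.argv[2]);rows=int(sys.argv[3])
look(L,both=len(L["obs"])==0)
r=fit_model(L);print("res",r[-6:].round(3),"par",(params(np.array(L["x"]))/NOM).round(2))
x=np.array(L["x"]);w0=hist(L,params(x),x[5],L["cmd"][-1][0])[2][1];t0=L["cmd"][-1][0]
ref=lambda t,th: w0+np.clip(W-w0,-rate*(t-t0),rate*(t-t0))
u,ts,o,(th,w)=plan(L,ref,rows)
print("now th %.2f w %.2f -> th %.2f; u"%(th,w,o[-1,0]),u.round(2),"w",o[24::25,1].round(2),"min/max",o[:,1].min().round(2),o[:,1].max().round(2))
emit(L,u);json.dump(L,open(F,"w"))
E
python3 go.py 2.0 0.7 8
```

```text
phi 2.0077676400666924 r 0.068602359130678 h -0.013499552045259986
t 4.350 crank lag 0.000 r 68.6 h -13.5 pred th 3.020 w 0.00 F rad/tan/ax [ 0.8 -0.9  3.3]
wrist (np.float64(2.921), (2744, np.float64(2.921), np.float64(117.1), [166.0, 269.0], 59)) pred 3.02
side (np.float64(3.041), (538, np.float64(3.041), np.float64(116.7), [227.0, 295.0], 88)) pred 3.02
res [ 0.06 -0.06] par [1. 1. 1. 1. 1.]
now th 2.98 w 0.00 -> th 3.37; u [1.19 1.   1.21 1.32 1.46 1.63 1.71 2.16] w [0.09 0.17 0.26 0.35 0.44 0.53 0.61 0.72] min/max 0.0 0.72
[[-0.012, -0.033, 0], [-0.018, -0.023, 0], [-0.025, -0.025, 0], [-0.031, -0.023, 0], [-0.038, -0.019, 0], [-0.045, -0.013, 0], [-0.05, -0.002, 0], [-0.062, 0.011, 0]]
```

Request:
apply_moves:
  xyz:
    - [-0.012,-0.033,0]
    - [-0.018,-0.023,0]
    - [-0.025,-0.025,0]
    - [-0.031,-0.023,0]
    - [-0.038,-0.019,0]
    - [-0.045,-0.013,0]
    - [-0.05,-0.002,0]
    - [-0.062,0.011,0]
  rot:
    - [0,0,0]
    - [0,0,0]
    - [0,0,0]
    - [0,0,0]
    - [0,0,0]
    - [0,0,0]
    - [0,0,0]
    - [0,0,0]
  hand: [-1,-1,-1,-1,-1,-1,-1,-1]

```text
clock: 5.45
position: [0.4848, -0.1842, 0.2003]
ee_rot: [0.041, 0.792, 0.608, 0.032]
contact_force: [0.3, 0.9, 6.3]
width: 0.0273
gripper_force: 27.4
```

```bash
cp log.json log1.json; python3 go.py 2.0 0.7 8
```

```text
t 5.450 crank lag 0.006 r 72.0 h -13.6 pred th 3.332 w 0.72 F rad/tan/ax [-1.  -0.7  6.3]
side (np.float64(3.3911853071795863), (555, np.float64(-2.892), np.float64(118.8), [221.0, 315.0], 89)) pred 3.332
res [ 0.07  -0.05  -0.002] par [0.99 1.   0.94 1.   1.08]
now th 3.43 w 0.75 -> th 4.60; u [2.54 2.15 2.5  2.64 2.82 3.03 3.06 3.67] w [0.84 0.92 1.01 1.09 1.18 1.27 1.35 1.48] min/max 0.73 1.48
[[-0.067, 0.033, 0], [-0.044, 0.044, 0], [-0.037, 0.064, 0], [-0.014, 0.076, 0], [0.012, 0.082, 0], [0.044, 0.077, 0], [0.07, 0.056, 0], [0.104, 0.028, 0]]
```

Request:
apply_moves:
  xyz:
    - [-0.067,0.033,0]
    - [-0.044,0.044,0]
    - [-0.037,0.064,0]
    - [-0.014,0.076,0]
    - [0.012,0.082,0]
    - [0.044,0.077,0]
    - [0.07,0.056,0]
    - [0.104,0.028,0]
  rot:
    - [0,0,0]
    - [0,0,0]
    - [0,0,0]
    - [0,0,0]
    - [0,0,0]
    - [0,0,0]
    - [0,0,0]
    - [0,0,0]
  hand: [-1,-1,-1,-1,-1,-1,-1,-1]

```text
clock: 6.5
position: [0.622, -0.2001, 0.2145]
ee_rot: [0.04, 0.792, 0.608, 0.03]
contact_force: [-11.8, 2.1, 11.7]
width: 0.0273
gripper_force: 28.0
```

```bash
cp log.json log2.json; sed -i 's/TAU=.03/TAU=.006/' ctl.py; python3 go.py 2.094 0.7 8
```

```text
t 6.500 crank lag 0.011 r 69.0 h -13.7 pred th 4.560 w 1.51 F rad/tan/ax [-10.6  -1.3  12.9]
side (np.float64(4.376185307179586), (697, np.float64(-1.907), np.float64(122.2), [251.0, 366.0], 94)) pred 4.56
res [ 0.093 -0.027 -0.012  0.004] par [0.98 1.15 0.94 1.02 0.96]
now th 4.44 w 1.11 -> th 6.00; u [3.58 3.48 3.62 3.68 3.7  3.71 3.52 4.01] w [1.2  1.29 1.37 1.46 1.55 1.64 1.71 1.87] min/max 1.1 1.87
[[0.103, -0.022, 0], [0.082, -0.061, 0], [0.05, -0.094, 0], [0.003, -0.108, 0], [-0.046, -0.099, 0], [-0.085, -0.068, 0], [-0.101, -0.023, 0], [-0.115, 0.028, 0]]
```

Request:
apply_moves:
  xyz:
    - [0.103,-0.022,0]
    - [0.082,-0.061,0]
    - [0.05,-0.094,0]
    - [0.003,-0.108,0]
    - [-0.046,-0.099,0]
    - [-0.085,-0.068,0]
    - [-0.101,-0.023,0]
    - [-0.115,0.028,0]
  rot:
    - [0,0,0]
    - [0,0,0]
    - [0,0,0]
    - [0,0,0]
    - [0,0,0]
    - [0,0,0]
    - [0,0,0]
    - [0,0,0]
  hand: [-1,-1,-1,-1,-1,-1,-1,-1]

```text
clock: 7.55
position: [0.4861, -0.1971, 0.2009]
ee_rot: [0.042, 0.792, 0.608, 0.034]
contact_force: [9.9, 3.0, 0.3]
width: 0.0275
gripper_force: 27.0
```

```bash
cp log.json log3.json; python3 go.py 2.094 0.7 8
```

```text
t 7.550 crank lag 0.008 r 72.6 h -13.5 pred th 5.906 w 1.87 F rad/tan/ax [-10.3  -0.7  -0.6]
side (np.float64(5.7971853071795865), (680, np.float64(-0.486), np.float64(122.5), [347.0, 345.0], 96)) pred 5.906
res [ 0.076 -0.044 -0.003 -0.006  0.003] par [0.97 1.33 0.89 1.02 0.96]
now th 5.88 w 1.57 -> th 7.89; u [3.39 2.98 2.87 2.67 2.51 2.36 1.84 2.04] w [1.67 1.75 1.84 1.92 2.01 2.1  2.09 2.12] min/max 1.56 2.12
[[-0.075, 0.067, 0], [-0.038, 0.078, 0], [-0.008, 0.084, 0], [0.02, 0.076, 0], [0.04, 0.062, 0], [0.054, 0.044, 0], [0.049, 0.021, 0], [0.058, 0.012, 0]]
```

Request:
apply_moves:
  xyz:
    - [-0.075,0.067,0]
    - [-0.038,0.078,0]
    - [-0.008,0.084,0]
    - [0.02,0.076,0]
    - [0.04,0.062,0]
    - [0.054,0.044,0]
    - [0.049,0.021,0]
    - [0.058,0.012,0]
  rot:
    - [0,0,0]
    - [0,0,0]
    - [0,0,0]
    - [0,0,0]
    - [0,0,0]
    - [0,0,0]
    - [0,0,0]
    - [0,0,0]
  hand: [-1,-1,-1,-1,-1,-1,-1,-1]

```text
clock: 8.6
position: [0.6214, -0.2019, 0.2147]
ee_rot: [0.041, 0.792, 0.608, 0.032]
contact_force: [-4.8, 2.6, 8.2]
width: 0.0271
gripper_force: 27.7
```

```bash
cp log.json log4.json; python3 - <<'E'
from ctl import *
L=load();L["dc"]=(-.0015*xd).tolist();L["dr"]=-.0004;json.dump(L,open(F,"w"))
E
python3 go.py 2.094 0.7 8
```

```text
t 8.600 crank lag 0.001 r 68.9 h -13.6 pred th 7.784 w 2.12 F rad/tan/ax [-4.4  1.   8.7]
wrist (np.float64(7.847185307179586), (4251, np.float64(1.564), np.float64(113.7), [170.0, 29.0], 100)) pred 7.784
res [ 0.071 -0.049 -0.002  0.002  0.02  -0.007] par [0.98 1.37 0.91 0.91 0.98]
now th 7.95 w 2.07 -> th 10.14; u [2.03 1.82 2.07 2.17 2.47 2.83 2.98 3.98] w [2.1  2.09 2.09 2.09 2.09 2.09 2.07 2.16] min/max 1.92 2.16
[[0.06, -0.011, 0], [0.05, -0.016, 0], [0.051, -0.031, 0], [0.043, -0.046, 0], [0.033, -0.064, 0], [0.011, -0.082, 0], [-0.019, -0.085, 0], [-0.07, -0.092, 0]]
```

Request:
apply_moves:
  xyz:
    - [0.06,-0.011,0]
    - [0.05,-0.016,0]
    - [0.051,-0.031,0]
    - [0.043,-0.046,0]
    - [0.033,-0.064,0]
    - [0.011,-0.082,0]
    - [-0.019,-0.085,0]
    - [-0.07,-0.092,0]
  rot:
    - [0,0,0]
    - [0,0,0]
    - [0,0,0]
    - [0,0,0]
    - [0,0,0]
    - [0,0,0]
    - [0,0,0]
    - [0,0,0]
  hand: [-1,-1,-1,-1,-1,-1,-1,-1]

```text
clock: 9.65
position: [0.5128, -0.1256, 0.2016]
ee_rot: [0.045, 0.791, 0.609, 0.033]
contact_force: [8.8, -13.0, -2.6]
width: 0.0273
gripper_force: 26.8
```

```bash
cp log.json log5.json; python3 go.py 2.094 0.7 8
```

```text
t 9.650 crank lag -0.022 r 70.2 h -13.5 pred th 10.041 w 2.16 F rad/tan/ax [-15.4   1.4  -3.8]
side (np.float64(9.977370614359172), (546, np.float64(-2.589), np.float64(120.2), [223.0, 333.0], 96)) pred 10.041
res [-0.036 -0.006 -0.006  0.03  -0.013  0.005] par [0.95 1.29 0.96 1.01 0.97]
now th 10.08 w 1.90 -> th 12.26; u [4.24 4.31 4.12 4.08 4.06 3.97 3.64 3.99] w [1.99 2.08 2.1  2.09 2.09 2.1  2.08 2.16] min/max 1.89 2.16
[[-0.115, -0.048, 0], [-0.125, 0.018, 0], [-0.094, 0.075, 0], [-0.046, 0.111, 0], [0.015, 0.118, 0], [0.068, 0.095, 0], [0.095, 0.047, 0], [0.116, 0.001, 0]]
```

Request:
apply_moves:
  xyz:
    - [-0.115,-0.048,0]
    - [-0.125,0.018,0]
    - [-0.094,0.075,0]
    - [-0.046,0.111,0]
    - [0.015,0.118,0]
    - [0.068,0.095,0]
    - [0.095,0.047,0]
    - [0.116,0.001,0]
  rot:
    - [0,0,0]
    - [0,0,0]
    - [0,0,0]
    - [0,0,0]
    - [0,0,0]
    - [0,0,0]
    - [0,0,0]
    - [0,0,0]
  hand: [-1,-1,-1,-1,-1,-1,-1,-1]

```text
clock: 10.7
position: [0.6244, -0.181, 0.2143]
ee_rot: [0.041, 0.792, 0.608, 0.031]
contact_force: [-12.5, -0.2, 11.4]
width: 0.027
gripper_force: 28.9
```

```bash
cp log.json log6.json; python3 go.py 2.094 0.7 8
```

```text
t 10.700 crank lag 0.002 r 68.4 h -13.7 pred th 12.154 w 2.16 F rad/tan/ax [-11.3  -0.7  12.6]
side (np.float64(12.093370614359172), (689, np.float64(-0.473), np.float64(122.4), [347.0, 345.0], 96)) pred 12.154
res [-0.002  0.004  0.031 -0.012 -0.007  0.014] par [0.86 1.36 1.04 1.09 1.02]
now th 12.21 w 1.86 -> th 14.37; u [3.63 3.2  2.9  2.3  2.11 2.05 1.88 2.09] w [1.96 2.04 2.1  2.1  2.1  2.1  2.09 2.13] min/max 1.84 2.13
[[0.095, -0.05, 0], [0.057, -0.074, 0], [0.023, -0.082, 0], [-0.004, -0.067, 0], [-0.02, -0.058, 0], [-0.032, -0.05, 0], [-0.04, -0.037, 0], [-0.054, -0.029, 0]]
```

Request:
apply_moves:
  xyz:
    - [0.095,-0.05,0]
    - [0.057,-0.074,0]
    - [0.023,-0.082,0]
    - [-0.004,-0.067,0]
    - [-0.02,-0.058,0]
    - [-0.032,-0.05,0]
    - [-0.04,-0.037,0]
    - [-0.054,-0.029,0]
  rot:
    - [0,0,0]
    - [0,0,0]
    - [0,0,0]
    - [0,0,0]
    - [0,0,0]
    - [0,0,0]
    - [0,0,0]
    - [0,0,0]
  hand: [-1,-1,-1,-1,-1,-1,-1,-1]

```text
clock: 11.75
position: [0.4987, -0.14, 0.2006]
ee_rot: [0.043, 0.792, 0.608, 0.033]
contact_force: [4.0, -3.0, 4.0]
width: 0.0273
gripper_force: 28.0
```

```bash
cp log.json log7.json; sed -i 's/max_nfev=25/max_nfev=10/' ctl.py; time python3 go.py 2.11 0.7 24
```

```text
t 11.750 crank lag -0.021 r 70.8 h -13.6 pred th 14.262 w 2.13 F rad/tan/ax [-5.4  0.1  3.5]
wrist (np.float64(14.380370614359173), (4196, np.float64(1.814), np.float64(120.7), [349.0, 74.0], 106)) pred 14.262
res [-0.006  0.028 -0.017  0.004  0.059 -0.01 ] par [0.95 1.3  0.96 1.01 0.98]
now th 14.48 w 2.04 -> th 20.91; u [2.34 2.08 2.3  2.56 2.87 3.18 3.48 3.74 3.94 4.07 4.12 4.09 3.98 3.79
 3.54 3.26 2.94 2.63 2.33 2.12 2.04 1.93 1.83 2.12] w [2.12 2.1  2.11 2.11 2.11 2.11 2.11 2.11 2.11 2.11 2.11 2.11 2.11 2.11
 2.11 2.11 2.11 2.11 2.11 2.11 2.11 2.11 2.1  2.14] min/max 2.01 2.14
[[-0.066, -0.016, 0], [-0.06, 0.004, 0], [-0.064, 0.021, 0], [-0.06, 0.044, 0], [-0.048, 0.069, 0], [-0.021, 0.09, 0], [0.019, 0.1, 0], [0.066, 0.087, 0], [0.103, 0.051, 0], [0.119, -0.007, 0], [0.102, -0.064, 0], [0.057, -0.106, 0], [-0.002, -0.117, 0], [-0.053, -0.097, 0], [-0.086, -0.059, 0], [-0.093, -0.018, 0], [-0.084, 0.018, 0], [-0.066, 0.04, 0], [-0.044, 0.052, 0], [-0.026, 0.056, 0], [-0.01, 0.058, 0], [0.004, 0.056, 0], [0.017, 0.051, 0], [0.032, 0.053, 0]]
real	0m1.829s
user	0m3.951s
sys	0m0.064s
```

Request:
apply_moves:
  xyz:
    - [-0.066,-0.016,0]
    - [-0.06,0.004,0]
    - [-0.064,0.021,0]
    - [-0.06,0.044,0]
    - [-0.048,0.069,0]
    - [-0.021,0.09,0]
    - [0.019,0.1,0]
    - [0.066,0.087,0]
  rot:
    - [0,0,0]
    - [0,0,0]
    - [0,0,0]
    - [0,0,0]
    - [0,0,0]
    - [0,0,0]
    - [0,0,0]
    - [0,0,0]
  hand: [-1,-1,-1,-1,-1,-1,-1,-1]

```text
clock: 12.8
position: [0.5953, -0.2388, 0.2131]
ee_rot: [0.042, 0.793, 0.607, 0.032]
contact_force: [-4.3, 3.1, 10.6]
width: 0.0272
gripper_force: 28.6
```

Request:
apply_moves:
  xyz:
    - [0.103,0.051,0]
    - [0.119,-0.007,0]
    - [0.102,-0.064,0]
    - [0.057,-0.106,0]
    - [-0.002,-0.117,0]
    - [-0.053,-0.097,0]
    - [-0.086,-0.059,0]
    - [-0.093,-0.018,0]
  rot:
    - [0,0,0]
    - [0,0,0]
    - [0,0,0]
    - [0,0,0]
    - [0,0,0]
    - [0,0,0]
    - [0,0,0]
    - [0,0,0]
  hand: [-1,-1,-1,-1,-1,-1,-1,-1]

```text
clock: 13.8
position: [0.487, -0.1637, 0.2001]
ee_rot: [0.044, 0.792, 0.608, 0.034]
contact_force: [9.3, -2.2, 0.4]
width: 0.0272
gripper_force: 27.7
```

Request:
apply_moves:
  xyz:
    - [-0.084,0.018,0]
    - [-0.066,0.04,0]
    - [-0.044,0.052,0]
    - [-0.026,0.056,0]
    - [-0.01,0.058,0]
    - [0.004,0.056,0]
    - [0.017,0.051,0]
    - [0.032,0.053,0]
  rot:
    - [0,0,0]
    - [0,0,0]
    - [0,0,0]
    - [0,0,0]
    - [0,0,0]
    - [0,0,0]
    - [0,0,0]
    - [0,0,0]
  hand: [-1,-1,-1,-1,-1,-1,-1,-1]

```text
clock: 14.8
position: [0.5839, -0.2454, 0.2121]
ee_rot: [0.043, 0.792, 0.608, 0.032]
contact_force: [-0.6, 0.3, 7.8]
width: 0.0272
gripper_force: 28.2
```

```bash
cp log.json log8.json; python3 go.py 2.1 0.7 24
```

```text
t 14.800 crank lag 0.023 r 70.7 h -13.5 pred th 20.803 w 2.14 F rad/tan/ax [0.  0.2 7.8]
wrist [(1849, np.float64(0.482), np.float64(132.6), [414.0, 31.0], 102), (846, np.float64(0.057), np.float64(135.8), [432.0, 127.0], 99), (549, np.float64(-0.91), np.float64(123.0), [329.0, 276.0], 102)] pred 20.803
res [-0.006  0.028 -0.017  0.004  0.059 -0.01 ] par [0.95 1.3  0.96 1.01 0.98]
now th 20.91 w 2.01 -> th 27.31; u [2.46 2.12 2.42 2.71 3.03 3.33 3.61 3.84 4.   4.09 4.1  4.03 3.88 3.66
 3.4  3.1  2.78 2.48 2.2  2.09 1.96 1.9  1.79 2.13] w [2.1  2.1  2.1  2.1  2.1  2.1  2.1  2.1  2.1  2.1  2.1  2.1  2.1  2.1
 2.1  2.1  2.1  2.1  2.1  2.1  2.1  2.1  2.09 2.14] min/max 2.0 2.14
[[0.053, 0.048, 0], [0.056, 0.026, 0], [0.069, 0.011, 0], [0.078, -0.012, 0], [0.077, -0.043, 0], [0.06, -0.077, 0], [0.023, -0.103, 0], [-0.027, -0.109, 0], [-0.078, -0.087, 0], [-0.114, -0.039, 0], [-0.118, 0.022, 0], [-0.091, 0.076, 0], [-0.042, 0.105, 0], [0.01, 0.107, 0], [0.051, 0.086, 0], [0.073, 0.053, 0], [0.078, 0.021, 0], [0.072, -0.005, 0], [0.06, -0.023, 0], [0.049, -0.035, 0], [0.037, -0.044, 0], [0.024, -0.05, 0], [0.012, -0.05, 0], [-0.001, -0.062, 0]]
```

```bash
ls pics | tail -2; python3 - <<'E'
from trk import *
from rig import status
st=status.get_state();d=cam({"tool_from_camera":pickle.load(open("im1.pkl","rb"))[1]["wrist"]["tool_from_camera"],"fovy":64.28,"cx":284.3,"cy":208.9,"pixels":np.zeros((420,560,3))},st)
for th in (1.8,1.95,2.1): print(th,proj(d,HUB+.12*(np.cos(th)*xd+np.sin(th)*yd)+.035*n))
E
```

```text
top0.png
zoom.png
1.8 [[149.05550303 -81.91904042]]
1.95 [[118.08430398 -70.06128892]]
2.1 [[ 90.23338044 -52.88363669]]
```

```bash
cat > go2.py <<'E'
from ctl import *
# replan from log8 + hold, 14 rows
L=json.load(open("log8.json"));L["n"]=L.get("n",0)+1;L["cmd"].append([status.get_state()["clock"],L["cmd"][-1][1]])
u,ts,o,(th,w)=plan(L,lambda t,th:2.11+0*t,14)
print(L["cmd"][-1],"now th %.2f w %.2f -> th %.2f"%(th,w,o[-1,0]),u.round(2),o[24::25,1].round(2),o[:,1].min(),o[:,1].max())
emit(L,u);json.dump(L,open(F,"w"))
E
python3 go2.py
```

```text
[14.85, 30.538594228473436] now th 20.91 w 2.01 -> th 24.70 [2.65 2.1  2.47 2.72 3.05 3.35 3.63 3.86 4.02 4.11 4.11 4.06 3.76 4.13] [2.13 2.1  2.11 2.11 2.11 2.11 2.11 2.11 2.11 2.11 2.11 2.12 2.1  2.18] 1.9444255543298457 2.176267874381555
[[0.057, 0.051, 0], [0.057, 0.024, 0], [0.071, 0.01, 0], [0.078, -0.014, 0], [0.076, -0.046, 0], [0.057, -0.08, 0], [0.02, -0.104, 0], [-0.031, -0.108, 0], [-0.082, -0.084, 0], [-0.116, -0.035, 0], [-0.117, 0.028, 0], [-0.088, 0.08, 0], [-0.037, 0.104, 0], [0.017, 0.12, 0]]
```

Request:
apply_moves:
  xyz:
    - [0.057,0.051,0]
    - [0.057,0.024,0]
    - [0.071,0.01,0]
    - [0.078,-0.014,0]
    - [0.076,-0.046,0]
    - [0.057,-0.08,0]
    - [0.02,-0.104,0]
    - [-0.031,-0.108,0]
  rot:
    - [0,0,0]
    - [0,0,0]
    - [0,0,0]
    - [0,0,0]
    - [0,0,0]
    - [0,0,0]
    - [0,0,0]
    - [0,0,0]
  hand: [-1,-1,-1,-1,-1,-1,-1,-1]

```text
clock: 15.85
position: [0.5362, -0.114, 0.2037]
ee_rot: [0.045, 0.791, 0.609, 0.031]
contact_force: [5.1, -15.9, 3.1]
width: 0.0271
gripper_force: 27.8
```

Request:
apply_moves:
  xyz:
    - [-0.082,-0.084,0]
    - [-0.116,-0.035,0]
    - [-0.117,0.028,0]
    - [-0.088,0.08,0]
    - [-0.037,0.104,0]
    - [0.017,0.12,0]
  rot:
    - [0,0,0]
    - [0,0,0]
    - [0,0,0]
    - [0,0,0]
    - [0,0,0]
    - [0,0,0]
  hand: [-1,-1,-1,-1,-1,-1]

```text
clock: 16.6
position: [0.5641, -0.2516, 0.2102]
ee_rot: [0.041, 0.793, 0.607, 0.032]
contact_force: [-3.4, 8.5, 11.4]
width: 0.0274
gripper_force: 28.8
```

```bash
cp log.json log9.json; python3 go.py 2.1 0.7 8; python3 - <<'E'
from ctl import *
L=load();x=np.array(L["x"]);ts,o,_=hist(L,params(x),x[5],L["cmd"][-1][0])
for a in np.arange(7.8,ts[-1],.25):
    k=(ts>=a)&(ts<a+.25);print("%.2f:%.2f-%.2f"%(a,o[k,1].min(),o[k,1].max()),end="  ")
E
```

```text
t 16.600 crank lag 0.037 r 71.7 h -13.7 pred th 24.598 w 2.18 F rad/tan/ax [-8.4 -1.3 11.9]
side (np.float64(24.598741228718346), (743, np.float64(-0.534), np.float64(121.7), [344.0, 348.0], 95)) pred 24.598
res [ 0.028 -0.017  0.004  0.059 -0.009 -0.   ] par [0.95 1.3  0.96 1.01 0.98]
now th 24.70 w 1.94 -> th 26.89; u [3.87 3.24 2.63 2.36 2.12 2.06 1.87 2.09] w [2.05 2.11 2.1  2.1  2.1  2.1  2.09 2.13] min/max 1.93 2.13
[[0.07, 0.089, 0], [0.084, 0.043, 0], [0.077, 0.007, 0], [0.067, -0.014, 0], [0.055, -0.029, 0], [0.044, -0.041, 0], [0.03, -0.045, 0], [0.02, -0.057, 0]]
7.80:1.75-1.91  8.05:1.92-2.08  8.30:2.08-2.11  8.55:1.99-2.12  8.80:2.02-2.05  9.05:2.04-2.05  9.30:2.04-2.06  9.55:1.89-2.15  9.80:1.98-2.09  10.05:2.09-2.10  10.30:2.08-2.10  10.55:1.92-2.16  10.80:1.95-2.12  11.05:2.13-2.17  11.30:2.15-2.16  11.55:2.04-2.17  11.80:2.03-2.12  12.05:2.10-2.11  12.30:2.11-2.11  12.55:2.11-2.11  12.80:2.11-2.11  13.05:2.11-2.11  13.30:2.11-2.11  13.55:2.11-2.11  13.80:2.11-2.11  14.05:2.11-2.11  14.30:2.11-2.11  14.55:2.10-2.14  14.80:2.01-2.14  15.05:2.10-2.12  15.30:2.11-2.11  15.55:2.11-2.11  15.80:2.11-2.11  16.05:2.11-2.11  16.30:2.10-2.14  16.55:1.93-2.18  16.80:2.06-2.11  17.05:2.10-2.10  17.30:2.09-2.10  17.55:2.10-2.13
```

Request:
apply_moves:
  xyz:
    - [0.07,0.089,0]
    - [0.084,0.043,0]
    - [0.077,0.007,0]
    - [0.067,-0.014,0]
    - [0.055,-0.029,0]
    - [0.044,-0.041,0]
    - [0.03,-0.045,0]
    - [0.02,-0.057,0]
  rot:
    - [0,0,0]
    - [0,0,0]
    - [0,0,0]
    - [0,0,0]
    - [0,0,0]
    - [0,0,0]
    - [0,0,0]
    - [0,0,0]
  hand: [-1,-1,-1,-1,-1,-1,-1,-1]

```text
clock: 17.65
position: [0.5842, -0.1184, 0.2086]
ee_rot: [0.042, 0.792, 0.609, 0.031]
contact_force: [-3.7, -7.4, 8.0]
width: 0.0272
gripper_force: 28.5
```

```bash
cp log.json log10.json; cat > stop.py <<'E'
from ctl import *
L=load();rows=int(sys.argv[1]);tgt=float(sys.argv[2]);cam_=sys.argv[3] if len(sys.argv)>3 else None
look(L,force=cam_,both=cam_=="both")
r=fit_model(L);print("res",r[-6:].round(3),"par",(params(np.array(L["x"]))/NOM).round(2))
ref=lambda t,th: np.minimum(2.1,np.minimum(np.sqrt(np.maximum(.9*(tgt-th),0)),1.5*(tgt-th)))
u,ts,o,(th,w)=plan(L,ref,rows)
print("now th %.3f w %.2f -> th %.3f; u"%(th,w,o[-1,0]),u.round(2),"w",o[24::25,1].round(2))
emit(L,u);json.dump(L,open(F,"w"))
E
python3 stop.py 8 31.416 side
```

```text
t 17.650 crank lag -0.042 r 67.9 h -13.6 pred th 26.785 w 2.13 F rad/tan/ax [-8.1 -0.5  8.2]
side (np.float64(26.982741228718346), (214, np.float64(1.85), np.float64(114.1), [282.0, 257.0], 81)) pred 26.785
res [-0.047 -0.     0.066  0.019  0.049 -0.113] par [0.98 1.3  0.88 1.04 0.95]
now th 26.976 w 2.06 -> th 28.827; u [1.1  1.61 1.66 1.79 1.86 2.09 2.17 2.8 ] w [1.93 1.89 1.83 1.77 1.71 1.66 1.59 1.59]
[[0.003, -0.032, 0], [-0.001, -0.047, 0], [-0.011, -0.047, 0], [-0.023, -0.046, 0], [-0.034, -0.042, 0], [-0.049, -0.037, 0], [-0.058, -0.023, 0], [-0.082, -0.006, 0]]
```

```bash
python3 - <<'E'
from ctl import *
L=json.load(open("log10.json"));L["n"]=L.get("n",0)+1;L["cmd"].append([status.get_state()["clock"],L["cmd"][-1][1]])
tgt=31.416
ref=lambda t,th: np.minimum(2.1,np.minimum(np.sqrt(np.maximum(.9*(tgt-th),0)),1.5*(tgt-th)))
u,ts,o,(th,w)=plan(L,ref,8)
print("now th %.3f w %.2f -> th %.3f; u"%(th,w,o[-1,0]),u.round(2),"w",o[24::25,1].round(2))
emit(L,u);json.dump(L,open(F,"w"))
E
```

```text
now th 26.888 w 2.01 -> th 28.758; u [1.63 1.53 1.69 1.8  1.85 2.07 2.14 2.78] w [1.97 1.9  1.85 1.79 1.73 1.68 1.61 1.62]
[[0.004, -0.048, 0], [-0.004, -0.044, 0], [-0.015, -0.047, 0], [-0.025, -0.045, 0], [-0.036, -0.04, 0], [-0.05, -0.033, 0], [-0.06, -0.02, 0], [-0.08, -0.002, 0]]
```

Request:
apply_moves:
  xyz:
    - [0.004,-0.048,0]
    - [-0.004,-0.044,0]
    - [-0.015,-0.047,0]
    - [-0.025,-0.045,0]
    - [-0.036,-0.04,0]
    - [-0.05,-0.033,0]
    - [-0.06,-0.02,0]
    - [-0.08,-0.002,0]
  rot:
    - [0,0,0]
    - [0,0,0]
    - [0,0,0]
    - [0,0,0]
    - [0,0,0]
    - [0,0,0]
    - [0,0,0]
    - [0,0,0]
  hand: [-1,-1,-1,-1,-1,-1,-1,-1]

```text
clock: 18.7
position: [0.4852, -0.1731, 0.2001]
ee_rot: [0.042, 0.792, 0.608, 0.034]
contact_force: [6.9, -0.6, 3.9]
width: 0.0276
gripper_force: 28.2
```

```bash
cp log.json log11.json; python3 stop.py 8 31.416 side
```

```text
t 18.700 crank lag 0.003 r 71.9 h -13.5 pred th 28.682 w 1.62 F rad/tan/ax [-7.3 -0.1  3.2]
side (np.float64(28.76492653589793), (551, np.float64(-2.651), np.float64(119.7), [222.0, 329.0], 93)) pred 28.682
res [-0.043  0.007  0.058 -0.002  0.025 -0.018] par [0.97 1.34 0.88 1.11 0.96]
now th 28.822 w 1.41 -> th 30.174; u [3.56 2.52 2.87 2.85 2.85 2.84 2.67 3.03] w [1.5  1.41 1.36 1.3  1.25 1.2  1.13 1.13]
[[-0.097, 0.038, 0], [-0.052, 0.052, 0], [-0.038, 0.074, 0], [-0.01, 0.083, 0], [0.02, 0.081, 0], [0.047, 0.068, 0], [0.063, 0.045, 0], [0.085, 0.025, 0]]
```

Request:
apply_moves:
  xyz:
    - [-0.097,0.038,0]
    - [-0.052,0.052,0]
    - [-0.038,0.074,0]
    - [-0.01,0.083,0]
    - [0.02,0.081,0]
    - [0.047,0.068,0]
    - [0.063,0.045,0]
    - [0.085,0.025,0]
  rot:
    - [0,0,0]
    - [0,0,0]
    - [0,0,0]
    - [0,0,0]
    - [0,0,0]
    - [0,0,0]
    - [0,0,0]
    - [0,0,0]
  hand: [-1,-1,-1,-1,-1,-1,-1,-1]

```text
clock: 19.75
position: [0.6206, -0.2041, 0.2147]
ee_rot: [0.042, 0.792, 0.608, 0.032]
contact_force: [-6.2, 0.3, 10.6]
width: 0.0274
gripper_force: 28.7
```

```bash
cp log.json log12.json; python3 stop.py 8 31.416 side
```

```text
t 19.750 crank lag 0.011 r 68.9 h -13.6 pred th 30.122 w 1.13 F rad/tan/ax [-4.8 -1.8 11.2]
side (np.float64(30.166926535897932), (681, np.float64(-1.249), np.float64(123.5), [299.0, 374.0], 98)) pred 30.122
res [-0.001  0.06  -0.     0.025 -0.013 -0.006] par [1.   1.25 0.78 1.2  0.92]
now th 30.215 w 0.99 -> th 31.055; u [2.89 2.15 2.14 1.96 1.81 1.65 1.47 1.42] w [1.   0.93 0.87 0.82 0.76 0.71 0.65 0.6 ]
[[0.084, -0.009, 0], [0.057, -0.026, 0], [0.048, -0.04, 0], [0.034, -0.046, 0], [0.02, -0.048, 0], [0.008, -0.048, 0], [-0.0, -0.042, 0], [-0.008, -0.041, 0]]
```

Request:
apply_moves:
  xyz:
    - [0.084,-0.009,0]
    - [0.057,-0.026,0]
    - [0.048,-0.04,0]
    - [0.034,-0.046,0]
    - [0.02,-0.048,0]
    - [0.008,-0.048,0]
    - [0,-0.042,0]
    - [-0.008,-0.041,0]
  rot:
    - [0,0,0]
    - [0,0,0]
    - [0,0,0]
    - [0,0,0]
    - [0,0,0]
    - [0,0,0]
    - [0,0,0]
    - [0,0,0]
  hand: [-1,-1,-1,-1,-1,-1,-1,-1]

```text
clock: 20.8
position: [0.5523, -0.1119, 0.2052]
ee_rot: [0.043, 0.792, 0.608, 0.032]
contact_force: [0.4, -5.7, 6.7]
width: 0.0275
gripper_force: 28.3
```

```bash
cp log.json log13.json; python3 stop.py 8 31.416 side
```

```text
t 20.800 crank lag -0.038 r 68.6 h -13.6 pred th 31.028 w 0.60 F rad/tan/ax [-5.9 -0.7  6.4]
side (np.float64(31.14892653589793), (853, np.float64(-0.267), np.float64(126.8), [356.0, 333.0], 101)) pred 31.028
res [ 0.061  0.001  0.022 -0.025  0.021 -0.009] par [1.02 1.14 0.72 1.25 0.87]
now th 31.173 w 0.62 -> th 31.368; u [-1.14  1.1   0.49  0.58  0.53  0.53  0.48  0.57] w [0.24 0.25 0.2  0.17 0.14 0.11 0.09 0.09]
[[0.006, 0.033, 0], [-0.006, -0.032, 0], [-0.005, -0.013, 0], [-0.006, -0.016, 0], [-0.007, -0.014, 0], [-0.007, -0.013, 0], [-0.008, -0.012, 0], [-0.01, -0.013, 0]]
```

Request:
apply_moves:
  xyz:
    - [0.006,0.033,0]
    - [-0.006,-0.032,0]
    - [-0.005,-0.013,0]
    - [-0.006,-0.016,0]
    - [-0.007,-0.014,0]
    - [-0.007,-0.013,0]
    - [-0.008,-0.012,0]
    - [-0.01,-0.013,0]
  rot:
    - [0,0,0]
    - [0,0,0]
    - [0,0,0]
    - [0,0,0]
    - [0,0,0]
    - [0,0,0]
    - [0,0,0]
    - [0,0,0]
  hand: [-1,-1,-1,-1,-1,-1,-1,-1]

```text
clock: 21.85
position: [0.5269, -0.1177, 0.2028]
ee_rot: [0.043, 0.792, 0.608, 0.033]
contact_force: [0.9, -2.3, 5.6]
width: 0.0274
gripper_force: 28.3
```

```bash
cp log.json log14.json; python3 - <<'E'
from rig import get_image,status
import cv2,numpy as np,pickle
st=status.get_state(); ims={n:get_image(n) for n in("wrist","side")}
pickle.dump((st,ims),open("im2.pkl","wb")); print(st["clock"],status.get_state()["clock"])
a=ims["wrist"]["pixels"][:, 200:];b=cv2.resize(ims["side"]["pixels"][260:400,260:420],(440,385))
a=cv2.resize(a,(360,420));b=np.vstack([b,np.zeros((35,440,3),np.uint8)])
cv2.imwrite("pics/m2.png",np.hstack([a,b])[:,:,::-1])
E
```

```text
21.85 21.95
```

View pics/m2.png

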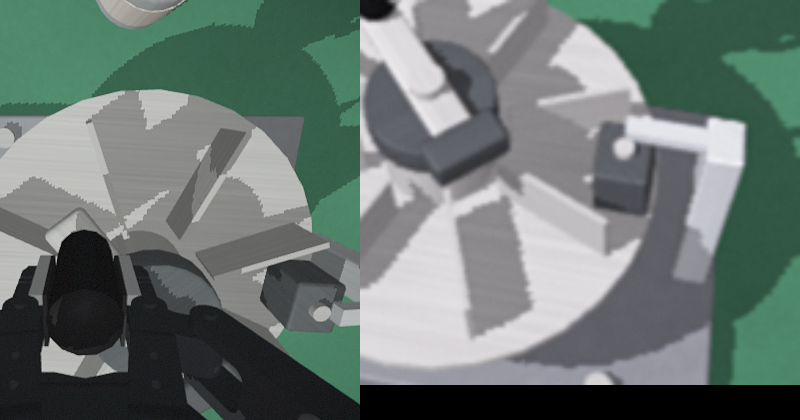

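The weight is at rest close to the pointer. Its white dot is at wrist (521,312) and side (356,313.8), and the pointer tip is just beyond the dot in the side view. I'll work out the angle from both views.

```bash
python3 - <<'E'
from trk import *
st,ims=pickle.load(open("im2.pkl","rb"))
w=cam(ims["wrist"],st);s=ims["side"]
for d,uv in((w,(521,312)),(s,(356,313.8))):
    P=onplane(d,uv,HUB+.048*n,n)[0]-HUB;print("dot th",np.arctan2(P@yd,P@xd),np.hypot(P@xd,P@yd),P+HUB)
p,e=tri(w,(521,312),s,(356,313.8));q=p-HUB;print("tri",p,e,np.arctan2(q@yd,q@xd))
O=HUB-.1*Z
print("pointer pt model",O+.114*xs+.176*Z,"clicked ptr side z176",onplane(s,(357.5,306.5),.176*Z,Z),"proj model tip point in side/wrist",proj(s,O+.114*xs+.176*Z),proj(w,O+.114*xs+.176*Z))
print("weight model th=0 proj",proj(s,HUB+.12*xd+.048*n),proj(w,HUB+.12*xd+.048*n))
E
```

```text
dot th -0.07687822155591835 0.12096992723266321 [ 0.67590936 -0.22268963  0.1603445 ]
dot th -0.041831256211199284 0.119149791357247 [ 0.6755429  -0.21812301  0.1601807 ]
tri [ 0.67442382 -0.22003127  0.16304586] 0.0011126247933429013 -0.059863628518107885
pointer pt model [ 0.67745955 -0.21348153  0.176     ] clicked ptr side z176 [[ 0.6771815 -0.2137174  0.176    ]] proj model tip point in side/wrist [[357.64052799 306.36424738]] [[541.57703716 313.88544046]]
weight model th=0 proj [[356.83685799 311.28420415]] [[523.01278788 300.42029673]]
```

```bash
cat > nudge.py <<'E'
from ctl import *
L=load();th_obs=float(sys.argv[1]);t_obs=float(sys.argv[2]);rows=int(sys.argv[3]);tgt=float(sys.argv[4])
L["obs"].append([t_obs,th_obs]);L["cmd"].append([status.get_state()["clock"],L["cmd"][-1][1]])
r=fit_model(L);print("res",r[-6:].round(3),"par",(params(np.array(L["x"]))/NOM).round(2))
ref=lambda t,th: 1.2*(tgt-th)*(th<tgt)
u,ts,o,(th,w)=plan(L,ref,rows,hold=.6)
print("now th %.3f w %.2f -> th %.3f; u"%(th,w,o[-1,0]),u.round(2),"w",o[24::25,1].round(2))
emit(L,u);json.dump(L,open(F,"w"))
E
python3 nudge.py 31.361 21.85 6 31.415
```

```text
res [ 0.001  0.022 -0.025  0.021 -0.01   0.   ] par [1.02 1.14 0.72 1.24 0.87]
now th 31.366 w 0.00 -> th 31.400; u [1.   0.37 0.51 0.48 0.45 0.57] w [0.07 0.05 0.05 0.04 0.03 0.04 0.   0.   0.   0.  ]
[[-0.019, -0.022, 0], [-0.009, -0.007, 0], [-0.011, -0.009, 0], [-0.011, -0.008, 0], [-0.011, -0.007, 0], [-0.015, -0.008, 0]]
```

Small nudge, followed by two idle rows so everything comes to rest.

Request:
apply_moves:
  xyz:
    - [-0.019,-0.022,0]
    - [-0.009,-0.007,0]
    - [-0.011,-0.009,0]
    - [-0.011,-0.008,0]
    - [-0.011,-0.007,0]
    - [-0.015,-0.008,0]
    - [0,0,0]
    - [0,0,0]
  rot:
    - [0,0,0]
    - [0,0,0]
    - [0,0,0]
    - [0,0,0]
    - [0,0,0]
    - [0,0,0]
    - [0,0,0]
    - [0,0,0]
  hand: [-1,-1,-1,-1,-1,-1,-1,-1]

```text
clock: 22.95
position: [0.5035, -0.1344, 0.2009]
ee_rot: [0.042, 0.792, 0.608, 0.033]
contact_force: [0.6, -2.2, 7.3]
width: 0.027
gripper_force: 28.4
```

```bash
cat > dot.py <<'E'
from trk import *
from rig import get_image,status
def dot(d,st):
    d=cam(d,st);g=d["pixels"].min(2);c=proj(d,HUB+.12*xd+.048*n)[0]
    best=[]
    k,lab,stt,cen=cv2.connectedComponentsWithStats((g>150).astype(np.uint8))
    for i in range(1,k):
        P=onplane(d,cen[i],HUB+.048*n,n)[0]-HUB;r=np.hypot(P@xd,P@yd);a=np.arctan2(P@yd,P@xd)
        if stt[i,4]>8 and .108<r<.132 and abs(a)<.5: best.append((int(stt[i,4]),round(a,3),round(r*1e3,1),cen[i].round(1).tolist()))
    return best
st=status.get_state();print(st["clock"],st["position"])
ims={n_:get_image(n_) for n_ in("wrist","side")}
for k in ims: print(k,dot(ims[k],st))
a=ims["wrist"]["pixels"][:, 200:];b=cv2.resize(ims["side"]["pixels"][260:400,260:420],(440,385))
a=cv2.resize(a,(360,420));b=np.vstack([b,np.zeros((35,440,3),np.uint8)])
import sys;cv2.imwrite("pics/%s.png"%sys.argv[1],np.hstack([a,b])[:,:,::-1])
E
python3 dot.py m3
```

```text
22.95 [ 0.50347493 -0.13436053  0.20087592]
wrist [(151, np.float64(-0.077), np.float64(120.5), [554.4, 283.9]), (126, np.float64(-0.445), np.float64(110.7), [513.0, 331.6])]
side []
```

View pics/m3.png

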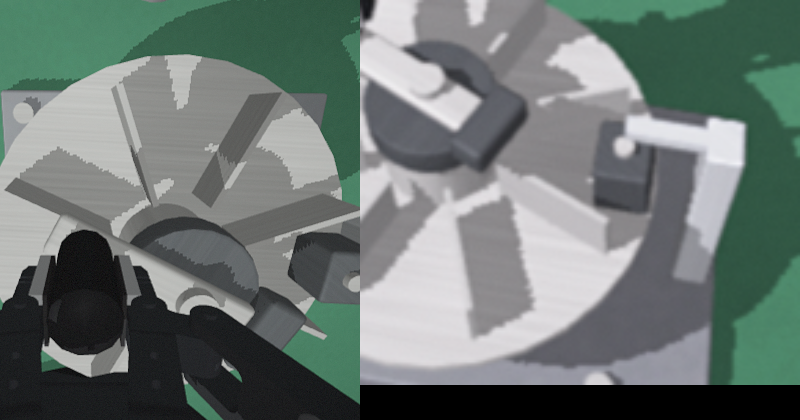

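The dot hasn't moved (side (356,314), wrist (554,284), θ ≈ −0.06 rad, about 7 mm short); dry friction held it. One slightly firmer nudge should centre it.

```bash
python3 - <<'E'
from ctl import *
L=load();c=status.get_state()["clock"];L["cmd"].append([c,L["cmd"][-1][1]]);emit(L,[1,1,1]);json.dump(L,open(F,"w"))
E
```

```text
[[-0.026, -0.012, 0], [-0.028, -0.008, 0], [-0.029, -0.005, 0]]
```

Request:
apply_moves:
  xyz:
    - [-0.026,-0.012,0]
    - [-0.028,-0.008,0]
    - [-0.029,-0.005,0]
    - [0,0,0]
    - [0,0,0]
    - [0,0,0]
    - [0,0,0]
  rot:
    - [0,0,0]
    - [0,0,0]
    - [0,0,0]
    - [0,0,0]
    - [0,0,0]
    - [0,0,0]
    - [0,0,0]
  hand: [-1,-1,-1,-1,-1,-1,-1]

```text
clock: 23.92
position: [0.4898, -0.1561, 0.2001]
ee_rot: [0.042, 0.792, 0.608, 0.033]
contact_force: [0.4, 0.1, 7.7]
width: 0.0269
gripper_force: 28.4
```

```bash
python3 dot.py m4
```

```text
23.925 [ 0.48975885 -0.15605825  0.20006103]
wrist [(167, np.float64(-0.404), np.float64(109.0), [533.4, 295.7])]
side [(216, np.float64(0.411), np.float64(111.1), [348.6, 288.1])]
```

View pics/m4.png

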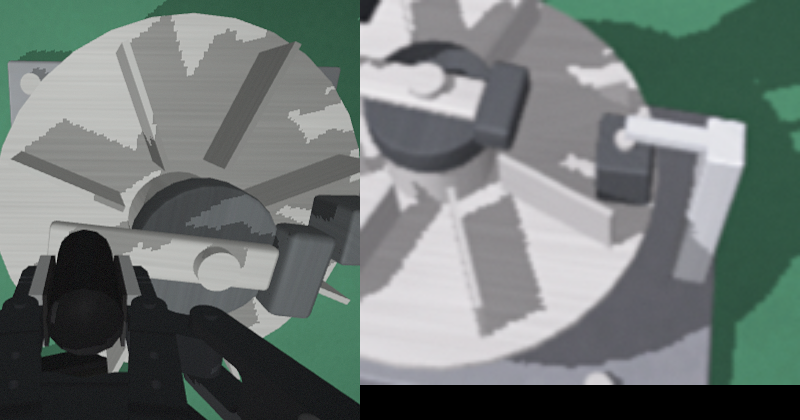

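The dot is now at side (356.4,310.5), against (356.8,311.3) modelled for θ = 0, so the weight is under the pointer. Now I'll release and lift straight off along the grip.

Request:
apply_moves:
  xyz:
    - [0,0,0]
    - [0,0,0]
    - [0,0,0]
    - [0,0,0]
    - [0,0,0]
    - [0,0,-0.05]
    - [0,0,-0.1]
    - [0,0,-0.15]
  rot:
    - [0,0,0]
    - [0,0,0]
    - [0,0,0]
    - [0,0,0]
    - [0,0,0]
    - [0,0,0]
    - [0,0,0]
    - [0,0,0]
  hand: [0.2,0.6,1,1,1,1,1,1]

```text
clock: 25.02
position: [0.4797, -0.1531, 0.2894]
ee_rot: [0.04, 0.792, 0.608, 0.032]
contact_force: [0.4, -0.6, 0.1]
width: 0.085
gripper_force: 0.0
```

Request:
apply_moves:
  xyz:
    - [0,0,-0.1]
    - [0,0,-0.05]
    - [0,0,0]
    - [0,0,0]
    - [0,0,0]
    - [0,0,0]
  rot:
    - [0,0,0]
    - [0,0,0]
    - [0,0,0]
    - [0,0,0]
    - [0,0,0]
    - [0,0,0]
  hand: [1,1,1,1,1,1]

```text
clock: 25.78
position: [0.4755, -0.1522, 0.3323]
ee_rot: [0.04, 0.792, 0.608, 0.032]
contact_force: [-0.3, 0.9, 0.3]
width: 0.0853
gripper_force: 0.0
```

```bash
python3 dot.py m5
```

```text
25.775 [ 0.47553217 -0.15215057  0.33231513]
wrist [(26, np.float64(0.478), np.float64(115.9), [463.7, 136.8]), (85, np.float64(0.396), np.float64(110.8), [461.3, 147.7]), (89, np.float64(-0.019), np.float64(119.8), [471.2, 191.9])]
side []
```

View pics/m5.png

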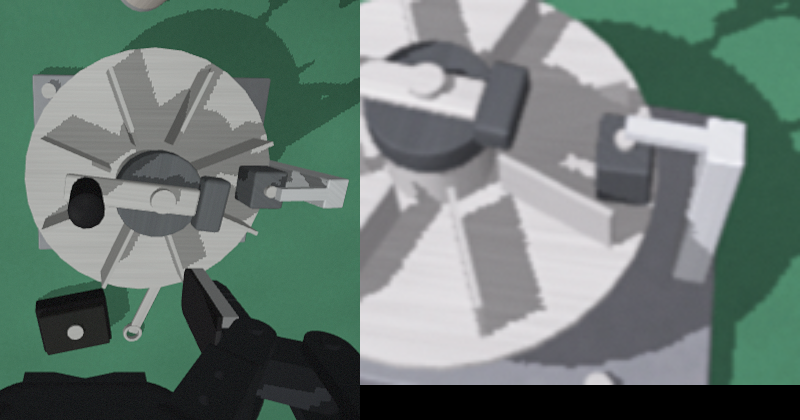

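The gripper is clear of the handle. The weight's dot is at wrist (471,192), θ = −0.02 rad (about 2 mm off), right under the pointer tip. The side view is unchanged since before release, so it is at rest.

```bash
python3 -c "
from rig import job;print(job.sign_off())"
```

```text
the job is handed in; nothing more can be done
None
```

The job is handed in at about 26 s: by the fitted model the impeller held 20 turns/min within tolerance for about 8 s and stayed well below 30, and the camera shows the weight at rest about 2 mm from under the pointer, with the handle released.

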